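# Lay the standing bench block down beside its twin

## Robot

A 6-joint arm with a two-finger parallel gripper is mounted at the origin on the work surface. World frame = base frame: x ahead of the robot, y to its left, z up, the work surface at z = 0. Lengths are in mm, angles in rad, forces in N, time in s.
With the tool pointing down it reaches from about 275 to 750 mm from the base axis. Payload 10.2 kg.
Tool frame: the origin (TCP) lies midway between the tips of the shut fingers; the grasp point (between the pads) lies 19 mm behind it; z points along the fingers, y is the line along which they close (so a half turn about z gives the same grasp; the last joint's range is limited). The gripper opens to 85 mm and grips with 20 to 120 N. Pads are 22 mm wide; open, the fingers measure 114 mm over their backs; the gripper's body (76 mm by 85 mm) begins 54 mm behind the grasp point. The pads swing forward as they close: fully open they stand 13 mm farther back than shut.
Start: joints at [1.115, 0.313, 1.498, -0, 1.331, -0.223], TCP at [121.132, 510.841, 231.294] pointing down, gripper open.
Joint ranges: [-2.94, 2.94], [-0.97, 2.17], [0.19, 2.56], [-1.23, 4.37], [0.02, 3.11], [-2.88, 2.88]. Speed limits (rad/s): [2.39, 2.39, 3.01, 3.14, 3.14, 3.14].

## Interface

Orientations are given as a unit quaternion [w, x, y, z].
In Python, from rig import ctrl gives the robot as it stands.
- The arm moves only by the tool send_rows, never from a script. Its argument "targets" is a list of rows, each an object with "offset": the shift along the world's x, y, z in cm, a list of three; "spin": the turn about the world's z in rad. A call has 1 to 8 rows; each row is the pose to reach, as a shift and turn from the pose commanded when the call began; what a row does not reach only later rows make up. A row lasts 1/12 s, in which the tool goes at most 41.7 mm and 7.16 degrees, less where a joint would pass 70% of its speed; a pose out of reach is approached as far as the arm can. A call with a gripper value outside its range is refused whole. "grip" is the opening, from 0 (shut) to 1 (fully open), set as the call begins (left out, the last holds). The fingers move at their own pace and stop on an object; "squeeze" is the grip in N (left out, the last holds). Time passes only in rows, so rows that repeat a pose let the fingers close. It gives the time, the measured TCP pose, the force, the opening and the grip force at its end, in the units of the state.
- ctrl.sense(): the state, without advancing time (a new reading comes with each control period).
- ctrl.capture(name): name is "side" or "top" or "wrist"; returns (picture, depth): 480x640x3 uint8, red, green, blue; 480x640 float32, mm along the optical axis (not along the pixel's ray), 0 where there is no reading.
- ctrl.calibration(name): a dict with "fx", "fy", "cx", "cy" (pixels), "view" (4x4, takes a point from world to camera coordinates); the wrist camera has in their place "mount" (4x4, takes a point from camera to tool coordinates, whose origin is the TCP and whose axes are the flange's). Camera axes: x right, y down, z forward; pixel columns grow to the right and rows downward; lengths in mm; the calibration is good to about 2 mm. A picture is of the moment at which its call begins: read the wrist's pose just before it. calibration takes no time and is no camera call.
- ctrl.finish_job(): hands the job in; it is judged then, once.
Trained networks look in the newest picture that a camera, given by its name, has taken for a name from the list of things; names that differ only in an ending like _2 or _b are one class to them, and where a whole thing is asked for, a point or a joint stands for the part that bears it (a point fixed in the world has none). Each returns a list of dicts, best first, with "conf" (0 to 1); they miss things now and then, are a little off and sometimes report something else, mostly with a low value. They report only what shows in the picture. A call takes as long as a camera call. They do not tell look-alikes from the thing itself.
- ctrl.search_frame(camera, query): "box" ([left, top, right, bottom] in pixels, round what is visible of it).
- ctrl.place_of(camera, query): "uv" ([column, row] in pixels: a listed point, or the origin of a listed thing).
The state is a dict: "time_s": time; "joints": joint angles; "dq": joint speeds; "tau": joint torques, N m; "eef_pos": TCP position; "ee_rot": TCP orientation; "force": force on the tool from outside, world axes, zero at the start; "wrist_torque": the same for the moment, N m; "grip_width": opening from 0.0 (shut) to 1.0 (fully open); "grip_force": force on a finger pad.
Only numpy, scipy, OpenCV 4.12 (cv2) and the standard library are available. Lean on these libraries where they do the work, as an engineer would, in place of code of your own. Each camera call takes 0.05 s, during which the arm holds its last target. There are 200 camera calls.

## Task

In the iron-kettle workshop a rest of two thick wooden blocks is being laid in the steel tray: one block already lies flat, the other still stands on end beside it. Push the standing block over with the fingertips so that it falls flat along the tray beside the first one, then push it along by its end until it is fully home against the end wall of the tray that the first one touches, straight and level with the other block's end. Never lift or carry it, leave the laid block and the things around the tray where they are, and finish clear of everything.

Things in the scene. Friction and masses are not known exactly. Their poses are not given: they have to be found in the camera images.
- tray: Fixed steel tray, outside 270 (its x) x 350 (its y) x 16 mm, walls and floor 5 mm thick, walls 11 mm above the floor. Origin: centre of its underside, z up. y runs lengthwise: the standing block is near the -y end and must fall towards +y. The far end wall is the +y one, inner face at y = +170 mm. Two places, centre lines x = -63 and +63 mm; which holds the standing block varies.
- block_center (a point): Centre of the standing wooden block, 110 x 60 x 220 mm, 0.6 to 0.9 kg, loose, on its end on the tray floor (centre 115 mm above the bench). Own axes: z its length (up; along tray +y once laid), y its 60 mm thickness (tray +y at the start), x its width (tray x). Pushed near the top of its -y broad face it tips after leaning 15 degrees and falls by itself onto its broad face.
- tray_floor (a point): Centre of the tray's inner floor, 5 mm above the bench. The fallen block lands 10 to 65 mm short of the far end wall and slides with 3 to 6 N. Laid and home, its centre is at tray x = -63 or +63 (the place it stood in), y = +60 mm, 35 mm above the bench.
- laid_center (a point): Centre of the twin block, same size and wood, loose, already lying flat in the other place, 220 mm length along tray y (own axes parallel to the tray's), its end against the far (+y) end wall, its top 65 mm above the bench. About 16 mm of space is left between the two places' blocks.
- kettle: Bystander: black cast-iron kettle with raised bail handle, 142 mm across, 172 mm high, spout 110 mm out from its axis, loose, origin at the centre of its underside, beyond the tray's +y end.
- tin: Bystander: closed grey tin, 66 mm across, 85 mm high, loose, origin at the centre of its underside, beyond the tray's +x side.
- cup: Bystander: dark steel cup, 72 mm across, 75 mm high, loose, origin at the centre of its underside, beyond the tray's +x side.
- hammer: Bystander: hammer lying flat on the bench beyond the tray's -y end, 260 mm long, 26 mm high, roughly along tray x, origin at the middle of its length, on the bench.
There are look-alikes about, which are no part of the job. What is shaped like the part that bears block_center but red or yellow is not meant.

How it is judged:
By the outcome, as a careful person would: the job done as asked, in the order asked, and still so for the second after the job is handed in, with the robot touching nothing.
It also fails if it takes over 48 s, if anything falls off the work surface, if the arm or the gripper's body presses on something with over 40 N, if the wrist force passes 120 N, or if a joint passes its speed limit or range.

## Working session

There is one attempt and no reset: what is moved stays moved. The work goes in short steps, Python scripts to look and compute and a tool call to move; the robot and the scene stay as the last step left them, time stands still between calls to the robot, and variables do not carry over. Pictures are saved under pics/ and viewed, at most 10 in all, crops included, and the job is handed in when it is done.

Besides the shell and the picture viewer there is one more tool, called by a JSON object that holds its "fn" and its "kwargs". send_rows: Moves the arm, as the interface text tells. Its arguments: {"type":"object","properties":{"targets":{"type":"array"},"grip":{"type":"number"},"squeeze":{"type":"number"}},"required":["targets"]}

```bash
ls; mkdir -p pics
cat > h.py <<'E'
import numpy as np, cv2
from rig import ctrl
def world(cam,uv,d):
    c=ctrl.calibration(cam); p=np.array([(uv[0]-c['cx'])/c['fx']*d,(uv[1]-c['cy'])/c['fy']*d,d,1])
    return (np.linalg.inv(np.array(c['view']))@p)[:3]
def cloud(cam,dep):
    c=ctrl.calibration(cam); v,u=np.mgrid[0:480,0:640]
    P=np.stack([(u-c['cx'])/c['fx']*dep,(v-c['cy'])/c['fy']*dep,dep,np.ones_like(dep)],-1)
    W=(P@np.linalg.inv(np.array(c['view'])).T)[...,:3]; W[dep==0]=np.nan
    return W
E
python3 - <<'E'
from h import *
for n in ('top','side'):
    im,d=ctrl.capture(n); cv2.imwrite(f'pics/{n}0.png',im[...,::-1]); np.save(f'{n}0.npy',d); W=cloud(n,d)
    for q in ('tray','block_center','laid_center','tray_floor','kettle','tin','cup','hammer'):
        for r in ctrl.place_of(n,q)[:3]:
            u,v=map(int,np.round(r['uv'])); print(n,q,round(r['conf'],2),u,v,W[min(max(v,0),479),min(max(u,0),639)].round(0))
print(ctrl.sense())
E
```

```text
pics
top tray 0.82 330 231 [561. -32.   2.]
top block_center 0.93 377 257 [ 487. -126.  226.]
top block_center 0.68 243 342 [308. 174. 219.]
top block_center 0.65 413 339 [ 304. -201.  217.]
top laid_center 0.72 309 203 [629.  22.  64.]
top tray_floor 0.71 330 232 [558. -32.   1.]
top kettle 0.81 212 196 [648. 259.  99.]
top tin 0.61 314 149 [762.   6.  84.]
top cup 0.84 364 154 [ 761. -126.   12.]
top cup 0.21 378 257 [ 487. -128.  228.]
top hammer 0.71 455 248 [ 507. -354.   26.]
side tray 0.98 330 249 [553. -18.   7.]
side block_center 0.95 380 189 [ 481. -107.  143.]
side block_center 0.88 425 336 [292. 221. 153.]
side block_center 0.64 477 196 [ 288. -173.  147.]
side laid_center 0.56 297 241 [603.  47.  67.]
side tray_floor 0.95 330 244 [560. -33.   7.]
side kettle 0.73 216 333 [613. 321.  82.]
side tin 0.69 242 227 [756.  31.  31.]
side cup 0.71 276 200 [740. -99.  24.]
side hammer 0.72 272 201 [748. -92.  22.]
{'time_s': 0.9, 'joints': array([ 1.11460910e+00,  3.12891186e-01,  1.49769876e+00,  3.02829608e-05,
        1.33101350e+00, -2.23392779e-01]), 'dq': array([-0.00016477,  0.00069379, -0.00014865, -0.00107692, -0.00224177,
       -0.00029276]), 'tau': array([-2.62185686e-04, -4.12152278e+01, -2.59903282e+01, -1.34249385e-04,
        4.45397636e-04, -1.03748681e-05]), 'eef_pos': array([121.11880916, 510.84226567, 231.29915739]), 'ee_rot': array([-1.56653486e-05,  1.16138141e-01,  9.93233070e-01, -1.84285863e-07]), 'force': array([0.11285181, 0.52600549, 0.09985851]), 'wrist_torque': array([ 0.04075883, -0.03441554, -0.03780061]), 'grip_force': 0.0, 'grip_width': 0.999046538950393}
```

View pics/top0.png

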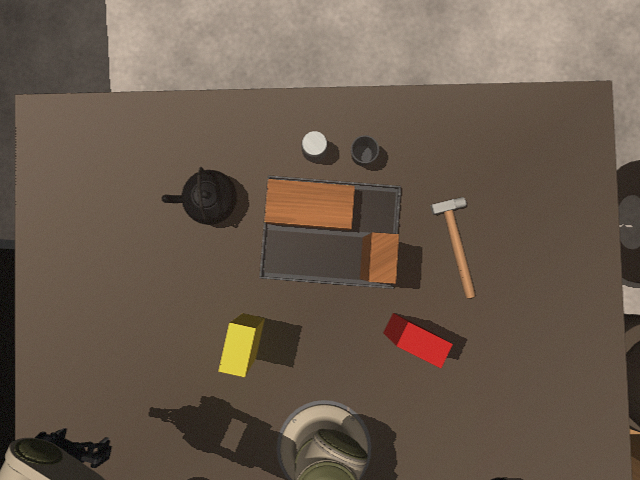

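View pics/side0.png

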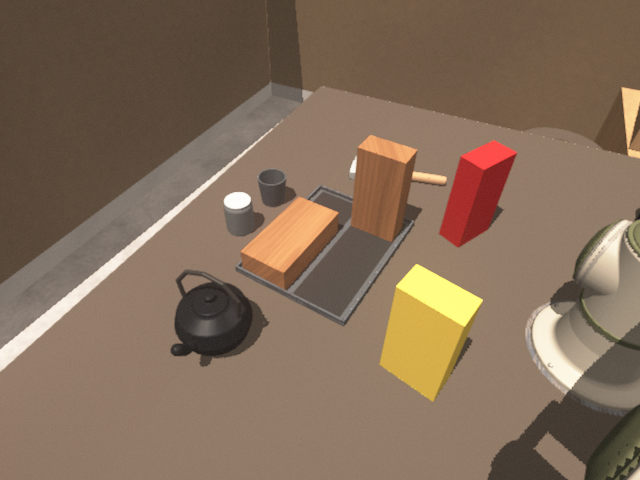

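The plain wooden block at top (383,258) / side (382,188) is the one meant: it stands in the tray beside its twin. The yellow block (top 241,345) and the red one (top 418,340) are look-alikes outside the tray. Next I measure the poses and take a confirming crop.

```bash
cat >> h.py <<'E'
def rect(cam,d,zlo,zhi,box,pr=True):
    W=cloud(cam,d); x0,x1,y0,y1=box
    m=(W[...,2]>zlo)&(W[...,2]<zhi)&(W[...,0]>x0)&(W[...,0]<x1)&(W[...,1]>y0)&(W[...,1]<y1)
    m=cv2.morphologyEx(m.astype(np.uint8),cv2.MORPH_OPEN,np.ones((3,3)))>0
    P=W[m]; c,s,a=cv2.minAreaRect(P[:,:2].astype(np.float32))
    print(cam,len(P),'c',np.round(c,1),'size',np.round(s,1),'ang',round(a,2),'z',np.median(P[:,2]).round(1),'x',P[:,0].min().round(),P[:,0].max().round(),'y',P[:,1].min().round(),P[:,1].max().round())
E
python3 - <<'E'
from h import *
for n in ('top','side'):
    d=np.load(n+'0.npy')
    rect(n,d,212,240,(400,600,-220,-50)); rect(n,d,57,75,(560,700,-80,160)); rect(n,d,10,22,(380,740,-260,200)); rect(n,d,15,40,(400,720,-420,-240))
im=cv2.imread('pics/top0.png')[160:310,240:480]; cv2.imwrite('pics/c.png',cv2.resize(im,None,fx=3,fy=3))
E
```

```text
top 1370 c [ 486.  -139.1] size [ 60.8 109.8] ang 84.66 z 224.6 x 429.0 543.0 y -172.0 -105.0
top 3634 c [628.1  24.1] size [216.3 110.6] ang 83.98 z 64.7 x 563.0 693.0 y -80.0 136.0
top 72 c [ 673.1 -105.6] size [279.9  96.4] ang 61.66 z 14.9 x 566.0 701.0 y -214.0 39.0
top 1063 c [ 516.2 -364.3] size [239.4  89.4] ang 12.24 z 23.9 x 400.0 641.0 y -397.0 -297.0
side 1140 c [ 487.7 -137.8] size [ 65.  110.3] ang 84.79 z 226.1 x 431.0 545.0 y -173.0 -102.0
side 3659 c [629.6  24.7] size [219.1 113.9] ang 84.62 z 66.3 x 565.0 695.0 y -80.0 138.0
side 1196 c [586.2 -32.9] size [355.7 321.2] ang 84.08 z 16.5 x 409.0 740.0 y -217.0 159.0
side 250 c [ 514.5 -344.4] size [239.1  58.6] ang 11.44 z 25.1 x 401.0 637.0 y -391.0 -294.0
```

View pics/c.png

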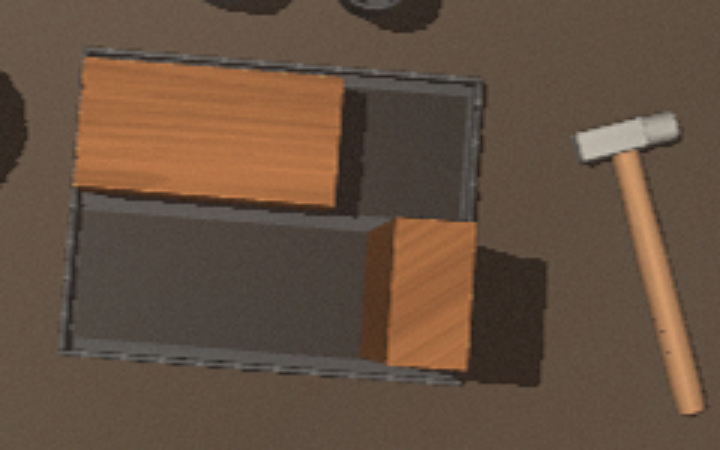

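{"fn": "send_rows", "kwargs": {"targets": [{"offset":[0,0,4],"spin":0},{"offset":[2,-3,8],"spin":-0.1},{"offset":[3.5,-7,8],"spin":-0.2},{"offset":[5.3,-10.7,8],"spin":-0.3},{"offset":[7,-14.4,8],"spin":-0.4},{"offset":[8.9,-18.1,8],"spin":-0.5},{"offset":[10.7,-21.8,8],"spin":-0.6},{"offset":[12.5,-25.5,8],"spin":-0.7}], "grip": 0.5}}

```text
time_s: 1.57
eef_pos: [243.1, 260.5, 311.4]
ee_rot: [0.0, 0.451, 0.892, 0.0]
force: [2.0, 1.0, 1.1]
grip_width: 0.499
grip_force: 0.0
```

{"fn": "send_rows", "kwargs": {"targets": [{"offset":[1.8,-3.7,0],"spin":-0.1},{"offset":[3.6,-7.4,0],"spin":-0.2},{"offset":[5.4,-11.1,0],"spin":-0.3},{"offset":[7.2,-14.8,0],"spin":-0.4},{"offset":[9,-18.5,0],"spin":-0.5},{"offset":[10.8,-22.2,0],"spin":-0.6},{"offset":[12.6,-25.9,0],"spin":-0.7},{"offset":[14.4,-29.6,0],"spin":-0.73}]}}

```text
time_s: 2.23
eef_pos: [387.3, -36.0, 311.5]
ee_rot: [0.0, 0.741, 0.672, 0.0]
force: [1.3, 0.8, 0.6]
grip_width: 0.501
grip_force: 0.0
```

{"fn": "send_rows", "kwargs": {"targets": [{"offset":[1.8,-3.7,0],"spin":0},{"offset":[3.6,-7.4,0],"spin":0},{"offset":[5.4,-11.1,0],"spin":0},{"offset":[7.2,-14.8,0],"spin":0},{"offset":[8.8,-18.3,0],"spin":0},{"offset":[8.8,-18.3,-4],"spin":0},{"offset":[8.8,-18.3,-8],"spin":0},{"offset":[8.8,-18.3,-11],"spin":0}]}}

```text
time_s: 2.9
eef_pos: [474.4, -216.9, 198.3]
ee_rot: [-0.001, 0.739, 0.673, -0.0]
force: [-0.2, -0.4, -0.7]
grip_width: 0.499
grip_force: 0.0
```

Run:
```python
from h import *
s=ctrl.sense(); print(s['eef_pos'],s['ee_rot'],s['joints'],s['force'])
im,d=ctrl.capture('side'); cv2.imwrite('pics/side1.png',im[...,::-1])
```

```text
[ 474.36879593 -216.87020216  198.29268517] [-1.16122532e-03  7.39197191e-01  6.73488031e-01 -1.91501700e-04] [-6.53684439e-01  3.34533149e-01  1.55685670e+00  3.65566892e-05
  1.25255637e+00 -5.60735601e-01] [-0.2419816  -0.43714556 -0.68360533]
```

View pics/side1.png

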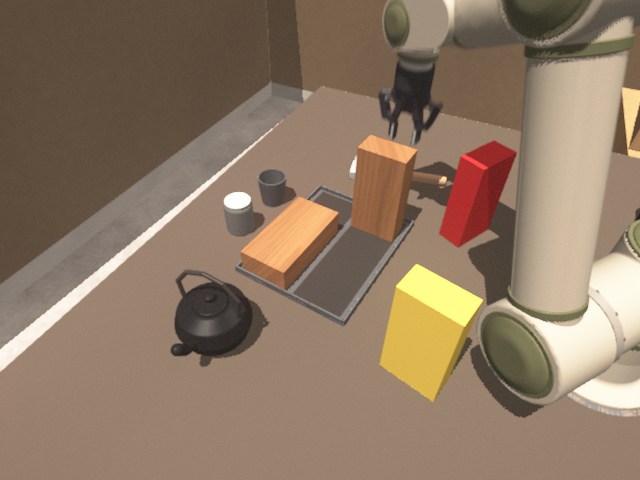

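{"fn": "send_rows", "kwargs": {"targets": [{"offset":[0.2,1.7,0],"spin":0},{"offset":[0.3,3.2,0],"spin":0},{"offset":[0.4,4,0],"spin":0},{"offset":[0.5,4.8,0],"spin":0},{"offset":[0.5,5.6,0],"spin":0},{"offset":[0.6,6.4,0],"spin":0},{"offset":[0.7,7.2,0],"spin":0},{"offset":[0.8,8,0],"spin":0}]}}

```text
time_s: 3.62
eef_pos: [483.1, -136.1, 201.4]
ee_rot: [-0.0, 0.739, 0.674, 0.0]
force: [-0.0, 0.2, 0.1]
grip_width: 0.502
grip_force: 0.1
```

{"fn": "send_rows", "kwargs": {"targets": [{"offset":[0.1,0.8,0],"spin":0},{"offset":[0.1,1.5,0],"spin":0},{"offset":[0.2,2.2,0],"spin":0},{"offset":[0.2,2.7,0],"spin":0}]}}

```text
time_s: 3.95
eef_pos: [485.1, -108.9, 201.2]
ee_rot: [-0.0, 0.739, 0.674, 0.0]
force: [-0.1, -1.1, -0.2]
grip_width: 0.499
grip_force: 0.0
```

Run:
```python
from h import *
s=ctrl.sense(); print(s['eef_pos'],s['force'])
im,d=ctrl.capture('side'); cv2.imwrite('pics/side2.png',im[...,::-1])
```

```text
[ 485.09922169 -108.93739812  201.24933303] [-0.07625665 -1.06311881 -0.18146787]
```

View pics/side2.png

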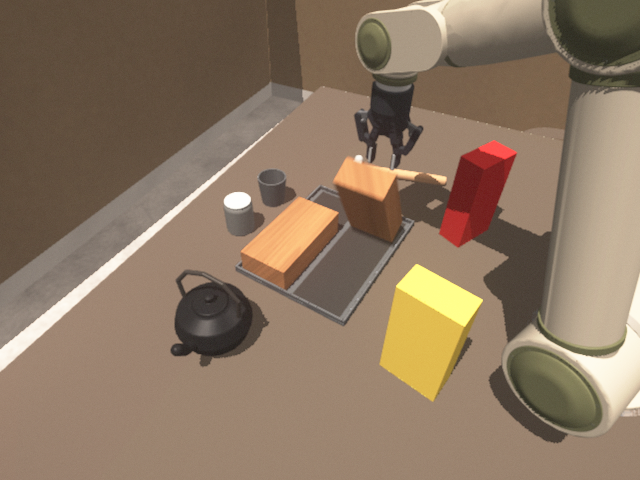

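The block leans away from the fingers and is falling. I back off and let it land.

{"fn": "send_rows", "kwargs": {"targets": [{"offset":[0,0,0],"spin":0},{"offset":[-0.2,-2,0],"spin":0},{"offset":[-0.4,-4,0],"spin":0},{"offset":[-0.5,-5,0],"spin":0},{"offset":[-0.5,-5,0],"spin":0},{"offset":[-0.5,-5,0],"spin":0},{"offset":[-0.5,-5,0],"spin":0},{"offset":[-0.5,-5,0],"spin":0}]}}

```text
time_s: 4.67
eef_pos: [480.1, -159.0, 201.3]
ee_rot: [-0.0, 0.739, 0.674, 0.0]
force: [0.8, 0.6, -0.7]
grip_width: 0.502
grip_force: 0.0
```

Run:
```python
from h import *
s=ctrl.sense(); print(s['eef_pos'],s['force'])
for n in ('top','side'):
    im,d=ctrl.capture(n); cv2.imwrite(f'pics/{n}3.png',im[...,::-1])
    rect(n,d,57,75,(563,720,-110,180)); rect(n,d,57,75,(420,558,-110,180))
```

```text
[ 480.09115891 -159.01722624  201.31238896] [ 0.84111393  0.5552774  -0.70715854]
top 3772 c [628.1  22.3] size [219.8 111. ] ang 84.16 z 64.8 x 563.0 692.0 y -91.0 136.0
top 3754 c [500.6  17.7] size [220.2 110.1] ang 84.73 z 64.7 x 437.0 558.0 y -95.0 131.0
side 3737 c [630.   23.1] size [222.7 113. ] ang 83.92 z 66.4 x 565.0 695.0 y -92.0 138.0
side 4035 c [502.9  17.5] size [224.  111.1] ang 84.38 z 66.4 x 438.0 558.0 y -97.0 133.0
```

View pics/side3.png

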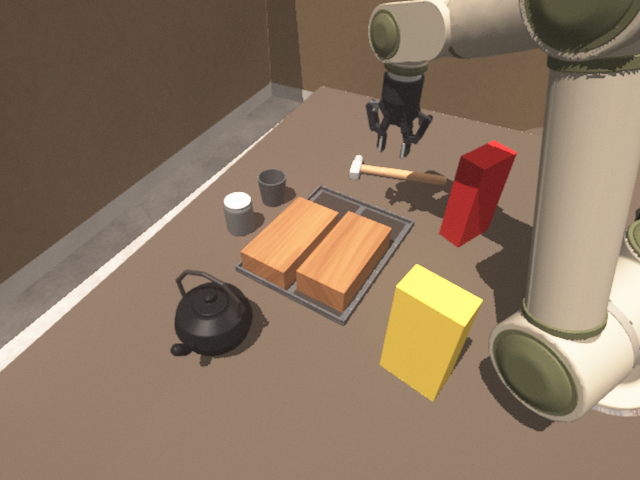

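The block lies flat and straight, about 17 mm short of the wall. I lower the fingers behind its end.

{"fn": "send_rows", "kwargs": {"targets": [{"offset":[0.7,2.1,-2],"spin":0},{"offset":[0.7,2.1,-5.5],"spin":0},{"offset":[0.7,2.1,-9],"spin":0},{"offset":[0.7,2.1,-12],"spin":0},{"offset":[0.7,2.1,-14.5],"spin":0},{"offset":[0.7,2.1,-16.5],"spin":0},{"offset":[0.7,2.1,-17.4],"spin":0},{"offset":[0.7,2.1,-17.4],"spin":0}]}}

```text
time_s: 5.43
eef_pos: [486.3, -138.1, 25.9]
ee_rot: [-0.002, 0.739, 0.674, -0.001]
force: [0.0, 0.2, -0.3]
grip_width: 0.498
grip_force: 0.0
```

{"fn": "send_rows", "kwargs": {"targets": [{"offset":[0.1,0.8,0],"spin":0},{"offset":[0.2,1.5,0],"spin":0},{"offset":[0.2,2.2,0],"spin":0},{"offset":[0.3,2.8,0],"spin":0},{"offset":[0.3,3.4,0],"spin":0},{"offset":[0.4,4.0,0],"spin":0},{"offset":[0.4,4.4,0],"spin":0},{"offset":[0.4,4.4,0],"spin":0}]}}

```text
time_s: 6.1
eef_pos: [491.4, -94.2, 27.6]
ee_rot: [0.0, 0.739, 0.674, 0.0]
force: [0.4, 0.1, 0.2]
grip_width: 0.504
grip_force: 0.0
```

{"fn": "send_rows", "kwargs": {"targets": [{"offset":[0,0.3,0],"spin":0},{"offset":[0.1,0.6,0],"spin":0},{"offset":[0.1,0.9,0],"spin":0}]}}

```text
time_s: 6.35
eef_pos: [492.3, -86.2, 27.5]
ee_rot: [0.001, 0.739, 0.674, -0.0]
force: [0.5, -5.8, 2.5]
grip_width: 0.504
grip_force: 2.7
```

Run:
```python
from h import *
for n in ('top','side'):
    im,d=ctrl.capture(n); cv2.imwrite(f'pics/{n}4.png',im[...,::-1])
    rect(n,d,57,70,(563,720,-90,180)); rect(n,d,57,70,(420,558,-80,180))
s=ctrl.sense(); print(s['eef_pos'],s['force'])
```

```text
top 3562 c [628.   22.5] size [219.9 110.3] ang 84.24 z 64.7 x 567.0 692.0 y -88.0 136.0
top 2675 c [504.4  58.2] size [173.5 109.7] ang 84.93 z 64.8 x 444.0 558.0 y -32.0 149.0
side 3735 c [623.2  24.1] size [223.7 132.2] ang 86.85 z 66.4 x 563.0 694.0 y -90.0 139.0
side 4132 c [504.2  33.4] size [227.9 110.8] ang 84.73 z 66.4 x 440.0 558.0 y -78.0 151.0
[492.22262131 -85.93357125  27.49182583] [-0.14165088 -3.45557732  2.81048362]
```

{"fn": "send_rows", "kwargs": {"targets": [{"offset":[0,0.2,0],"spin":0},{"offset":[0,0.4,0],"spin":0}]}}

```text
time_s: 6.62
eef_pos: [492.3, -85.6, 27.9]
ee_rot: [0.003, 0.739, 0.674, -0.002]
force: [-9.9, -40.9, 5.4]
grip_width: 0.497
grip_force: 21.0
```

{"fn": "send_rows", "kwargs": {"targets": [{"offset":[0,0.1,0],"spin":0},{"offset":[0,0.2,0],"spin":0}]}}

```text
time_s: 6.78
eef_pos: [492.3, -85.6, 28.3]
ee_rot: [0.004, 0.739, 0.674, -0.003]
force: [-12.7, -48.1, 6.9]
grip_width: 0.502
grip_force: 24.5
```

Home: the block is hard against the wall at y = -85.6. I retreat and check.

{"fn": "send_rows", "kwargs": {"targets": [{"offset":[0,-0.6,0],"spin":0},{"offset":[-0.2,-2,0],"spin":0},{"offset":[-0.4,-4,0],"spin":0},{"offset":[-0.4,-4.5,1],"spin":0},{"offset":[-0.4,-4.5,4],"spin":0},{"offset":[-0.4,-4.5,8],"spin":0},{"offset":[-0.4,-4.5,12],"spin":0},{"offset":[-0.4,-4.5,16],"spin":0}]}}

```text
time_s: 7.45
eef_pos: [487.4, -123.9, 189.5]
ee_rot: [-0.001, 0.739, 0.674, 0.0]
force: [0.6, -0.7, -0.2]
grip_width: 0.5
grip_force: 0.0
```

{"fn": "send_rows", "kwargs": {"targets": [{"offset":[0,-1,4],"spin":0},{"offset":[0,-3,8],"spin":0},{"offset":[0,-6,11],"spin":0},{"offset":[0,-8,12],"spin":0},{"offset":[0,-8,12],"spin":0},{"offset":[0,-8,12],"spin":0}]}}

```text
time_s: 7.95
eef_pos: [487.9, -204.7, 307.4]
ee_rot: [-0.0, 0.739, 0.673, 0.0]
force: [-0.0, -0.1, -0.1]
grip_width: 0.501
grip_force: 0.0
```

Run:
```python
from h import *
for n in ('top','side'):
    im,d=ctrl.capture(n); cv2.imwrite(f'pics/{n}5.png',im[...,::-1])
    rect(n,d,57,72,(563,720,-110,180)); rect(n,d,57,72,(420,561,-110,180))
im=cv2.imread('pics/top5.png')[120:310,150:480]; cv2.imwrite('pics/c5.png',cv2.resize(im,None,fx=2.4,fy=2.4))
s=ctrl.sense(); print(s['eef_pos'],s['force'],s['time_s'])
```

```text
top 3735 c [628.3  22.3] size [219.9 110.8] ang 84.12 z 64.7 x 563.0 693.0 y -91.0 136.0
top 3727 c [502.5  35.4] size [219.8 110.1] ang 84.81 z 64.8 x 440.0 561.0 y -77.0 149.0
side 3748 c [621.2  23.9] size [222.9 133.6] ang 85.41 z 66.3 x 563.0 696.0 y -91.0 140.0
side 4213 c [504.4  36. ] size [223.  110.8] ang 84.93 z 66.4 x 441.0 561.0 y -79.0 151.0
[ 487.75756747 -203.5398447   306.41378787] [ 0.9058982  -0.21549904 -0.27283297] 8.05
```

View pics/c5.png

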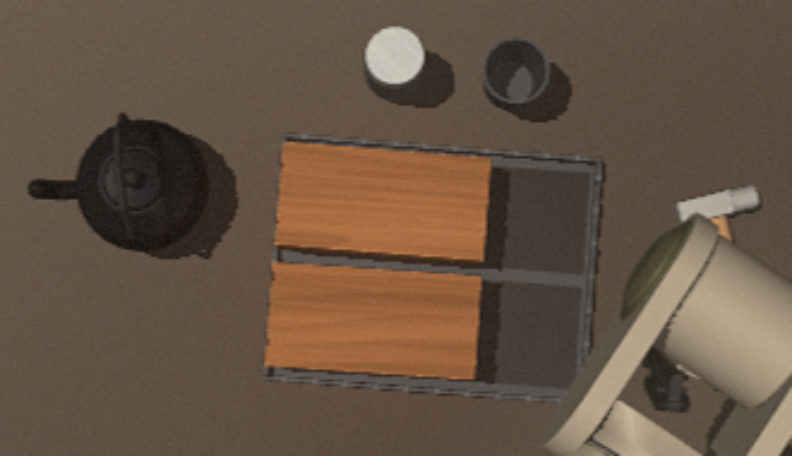

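The crop shows both blocks flat side by side, with ends level at the left wall (crop x about 268–280), and the bystanders where they were. The measured offset between the block ends is under 1 mm and the angle between them under 1 degree.

```bash
python3 -c "
from rig import ctrl
print(ctrl.finish_job())"
```

```text
the job is handed in; nothing more can be done
None
```

The standing block was pushed over, fell flat, and was slid home against the end wall level with the laid block; the arm is clear and the job is handed in at about 8 s (its pass/fail result was not returned).

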